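# Refit the basin drain control and hold the plug open

## Robot

A 7-joint arm with a two-finger parallel gripper is mounted at the origin on the work surface. World frame = base frame: x ahead of the robot, y to its left, z up, the work surface at z = 0. Lengths are in m, angles in rad, forces in N, time in s.
With the tool pointing down it reaches from about 0.4 to 0.85 m from the base axis. Payload 10.4 kg.
Tool frame: the origin (TCP) lies between the finger pads; the fingertips stand ahead of it and the grasp point (between the pads) lies 3 mm ahead of it (r.tips_ahead is the z of the fingertips in the tool frame, in m); z points along the fingers, y is the line along which they close (so a half turn about z gives the same grasp; the last joint's range is limited). The gripper opens to 87 mm and grips with 3 to 60 N. Pads are 19 mm wide; open, the fingers measure 117 mm over their backs; the gripper's body (75 mm by 190 mm) begins 51 mm behind the grasp point.
Start: joints at [-1.331, 0.332, -0.065, 1.46, 0.022, 1.35, -0.088], TCP at [0.162, 0.604, 0.245] pointing down, gripper open.
Joint ranges: [-2.6, 2.6], [-0.5, 2.12], [-1.47, 1.34], [0.16, 2.42], [-1.27, 4.41], [0.06, 2.06], [-2.6, 2.6]. Speed limits (rad/s): [2.22, 2.22, 2.79, 2.79, 3.14, 3.14, 3.14].

## Interface

Orientations are given as a unit quaternion [x, y, z, w].
In Python, from bench import telemetry, camera, get_calibration, r gives the robot as it stands.
- The arm moves only by the tool drive_tool, never from a script. Its argument "series" is one flat list of numbers, 7 for each row, row after row: the turn, a rotation vector about the tool's x, y, z in units of 5 degrees (1.0 is 5 degrees), then the shift along the tool's x, y, z in units of 40 mm (1.0 is 40 mm), then the opening, from -1 (shut) to 1 (fully open). A call has 1 to 10 rows; each row is the pose to reach, as a shift and turn from the pose commanded when the call began, along the tool's axes at that moment; what a row does not reach only later rows make up. A row lasts 1/12 s, in which the tool goes at most 41.7 mm and 7.16 degrees, less where a joint would pass 70% of its speed; a pose out of reach is approached as far as the arm can. A call with a gripper value outside its range is refused whole. The fingers move at their own pace and stop on an object; "grip_force" is the grip in N (left out, the last holds). Time passes only in rows, so rows that repeat a pose let the fingers close. It gives the time, the measured TCP pose, the force, the opening and the grip force at its end, in the units of the state.
- telemetry.read_state(): the state, without advancing time (a new reading comes with each control period).
- camera(name): name is "scene" or "top" or "wrist"; returns the picture (400x640x3 uint8, red, green, blue); there is no depth.
- get_calibration(name): a dict with "fovy" (degrees; the focal length in pixels is half the picture's height over the tangent of half this angle, whatever the lens; pixels are square), "cx", "cy" (the principal point, pixels), "dist" ([k1, k2, p1, p2, k3] as OpenCV has them; the pictures are not rectified), "xyz" and "rotation" of the camera in the world. Camera axes: x right, y up, looking along -z (the intrinsics and any distortion apply to the point x, -y, -z); pixel columns grow to the right and rows downward; lengths in m; the calibration is good to about 2 mm. A picture is of the moment at which its call begins: read the wrist's pose just before it. get_calibration takes no time and is no camera call; for the wrist camera it gives the pose at the moment of the call.
- r.close_job(): hands the job in; it is judged then, once.
The state is a dict: "time": time; "joint_positions": joint angles; "joint_vel": joint speeds; "joint_torque": joint torques, N m; "ee_pos": TCP position; "eef_rot": TCP orientation; "ft_force": force on the tool from outside, world axes, zero at the start; "torque": the same for the moment, N m; "width": finger opening in m; "grip_force": force on a finger pad.
Only numpy, scipy, OpenCV 4.12 (cv2) and the standard library are available. Lean on these libraries where they do the work, as an engineer would, in place of code of your own. Each camera call takes 0.05 s, during which the arm holds its last target. There are 200 camera calls.

## Task

Put the basin's drain control back together: stand the loose spindle in the square socket of the steel collar until it is fully home, then turn the paddle knob so that its keyed bore matches the D-shaped top of the spindle and push it on fully. Press the knob all the way down against the spring, which lifts the plug in the left basin, and finish while holding it so: do not let it rise again, the gripper still on the knob and pressing. Leave the other things on the vanity where they are.

Things in the scene. Friction and masses are not known exactly. Their poses are not given: they have to be found in the camera images.
- socket_mouth (a point): Centre of the mouth of an upright square socket (z up, x and y square to its sides), 19.2 mm wide, 24 mm deep, mouth chamfered 1.5 mm, in a sprung grey 35 x 35 mm block (see drain). The block stands 16 mm proud of a fixed round steel collar, 66 mm wide, 26 mm high. At rest the mouth is 42 mm above the vanity top.
- drain (a joint): How far the sprung socket block is pressed down, m: 0 at rest, 0.008 at its lower stop. The parts' own weight does not move it; a push of about 5 N starts it, about 13 N takes it to the stop, and it comes back up when not pressed. It lifts the plug in the left basin.
- spindle_mid (a point): Middle of the loose spindle, on its axis 40 mm above its foot (axes as spindle).
- spindle: Loose upright spindle, 80 mm tall, 140 g; origin at its foot's centre, z up. Lower 56 mm: dark steel shank, 18 mm square to x and y, foot tapered over 2 mm; fits the socket at any quarter turn. Upper 24 mm: brass D-shaft, 14 mm diameter, top chamfered 1.5 mm, one flat on the +x side 2 mm off the axis. Fully home its foot is 24 mm below the socket mouth.
- knob: Loose chrome paddle knob standing on its open underside, 60 (x) x 30 (y) x 44 mm high, 100 g; origin at its underside's centre, z up. D-bore from below, 22 mm deep, 15.4 mm diameter, flat on the +x side 2.7 mm off the axis; a blue stripe on top runs from the centre to the +x end. Goes on only with +x as the spindle's +x; fully on, its underside is 58 mm above the spindle's foot.
- knob_mid (a point): Centre of the paddle knob, 22 mm above its underside (axes as knob). Its long upright sides, 30 mm apart, are a good place to grip.
- stripe_end (a point): Outer end of the blue stripe on top of the knob, 29 mm from the axis towards its +x, 44 mm above its underside.
- tumbler_mid (a point): Bystander: pale blue glass tumbler, 72 mm wide, 95 mm tall; point half-way up. Leave it alone.
- canister_mid (a point): Bystander: white ceramic canister with blue lid, 92 mm wide, 102 mm tall; point half-way up. Leave it alone.
- hairbrush_mid (a point): Bystander: round wooden hairbrush lying down, 225 mm long, 50 mm thick; point near its middle; x runs along it to the bristles. Leave it alone.
- pusher_mid (a point): Bystander: thin steel cuticle pusher lying flat, 143 mm long, 5 mm thick; point at its middle, x along it. Leave it alone.
- dispenser_mid (a point): Bystander: amber soap bottle, 64 mm wide, 170 mm tall; point 80 mm up. Leave it alone.
- cream_mid (a point): Bystander: small white cream jar with brass cap, 60 mm wide, 50 mm tall; point half-way up. Leave it alone.
There are look-alikes about, which are no part of the job. Several things look just like the spindle: the one meant starts nearest to the robot's base. Leave any purple look-alike of the knob alone.

How it is judged:
By the outcome, as a careful person would: the job done as asked, in the order asked, and still so for the second after the job is handed in, while the arm keeps its last pose, push and grip.
It also fails if it takes over 72 s, if anything falls off the work surface, if the arm or the gripper's body presses on something with over 40 N, if the wrist force passes 120 N, or if a joint passes its speed limit or range.

## Working session

There is one attempt and no reset: what is moved stays moved. The work goes in short steps, Python scripts to look and compute and a tool call to move; the robot and the scene stay as the last step left them, time stands still between calls to the robot, and variables do not carry over. Pictures are saved under pics/ and viewed, at most 10 in all, crops included, and the job is handed in when it is done.

Besides the shell and the picture viewer there is one more tool, called after "Emit:" as name(argument=value, ...), one argument or row to a line, values as JSON. drive_tool: Moves the arm, as the interface text tells. Its arguments: {"type":"object","properties":{"series":{"type":"array"},"grip_force":{"type":"number"}},"required":["series"]}

```bash
mkdir -p pics
cat > h.py <<'E'
import numpy as np, cv2
from scipy.spatial.transform import Rotation as R
from bench import telemetry, camera, get_calibration, r
def cal(n):
    c=get_calibration(n); f=200/np.tan(np.radians(c['fovy'])/2)
    K=np.array([[f,0,c['cx']],[0,f,c['cy']],[0,0,1.]])
    Rm=np.array(c['rotation'],float)
    if Rm.size==4: Rm=R.from_quat(Rm.ravel()).as_matrix()
    return K,np.array(c['dist'],float),np.array(c['xyz'],float),Rm.reshape(3,3)
def ray(C,px):
    K,d,p,Rm=C
    u=cv2.undistortPoints(np.array([[px]],float),K,d)[0,0]
    v=Rm@np.array([u[0],-u[1],-1]); return p,v/np.linalg.norm(v)
def onz(C,px,z):
    p,v=ray(C,px); return p+v*(z-p[2])/v[2]
def tri(obs):
    A=np.zeros((3,3));b=np.zeros(3);L=[ray(*o) for o in obs]
    for p,v in L:
        M=np.eye(3)-np.outer(v,v);A+=M;b+=M@p
    x=np.linalg.solve(A,b)
    return x,[np.linalg.norm((np.eye(3)-np.outer(v,v))@(x-p)) for p,v in L]
def proj(C,X):
    K,d,p,Rm=C
    q=(np.atleast_2d(X)-p)@Rm*np.array([1,-1,-1])
    return cv2.projectPoints(q,np.zeros(3),np.zeros(3),K,d)[0][:,0]
def snap(n):
    C=cal(n); return C,cv2.cvtColor(camera(n),cv2.COLOR_RGB2BGR)
def st():
    s=telemetry.read_state(); print({k:np.round(s[k],4).tolist() for k in ['time','ee_pos','eef_rot','ft_force','width','grip_force','joint_positions']}); return s
E
python3 - <<'E'
from h import *
import pickle
s=st(); print(r.tips_ahead)
D={}
for n in ['scene','top','wrist']:
    C,im=snap(n); D[n]=C; cv2.imwrite(f'pics/{n}0.png',im); print(n,get_calibration(n))
pickle.dump(D,open('cal0.pkl','wb'))
E
```

```text
{'time': 0.0, 'ee_pos': [0.1623, 0.6032, 0.2438], 'eef_rot': [0.131, 0.9914, -0.0007, -0.0001], 'ft_force': [-0.8882, -0.3179, 0.4748], 'width': 0.0869, 'grip_force': 0.0, 'joint_positions': [-1.3306, 0.3329, -0.0647, 1.4609, 0.0216, 1.3499, -0.0885]}
0.022
scene {'fovy': 55.66517937555154, 'cx': 315.20304596099334, 'cy': 198.6736223715446, 'dist': array([0.00260879, 0.        , 0.        , 0.        , 0.        ]), 'xyz': array([ 0.91415571, -0.38110885,  0.7438537 ]), 'rotation': array([0.29685369, 0.10745078, 0.31117053, 0.89638447])}
top {'fovy': 49.271802633896925, 'cx': 315.66273326018097, 'cy': 200.5340297916146, 'dist': array([-0.08140661,  0.        ,  0.        ,  0.        ,  0.        ]), 'xyz': array([ 0.47505773, -0.0048433 ,  0.96850298]), 'rotation': array([ 0.05578915, -0.04063941, -0.69656539,  0.71416571])}
wrist {'fovy': 62.101512082374335, 'cx': 323.64552834881255, 'cy': 201.06385891209078, 'dist': array([-0.03161619,  0.        ,  0.        ,  0.        ,  0.        ]), 'xyz': array([0.08867613, 0.62393931, 0.3852025 ]), 'rotation': array([-0.11343158, -0.08634264,  0.60261762,  0.78519439])}
```

View pics/top0.png

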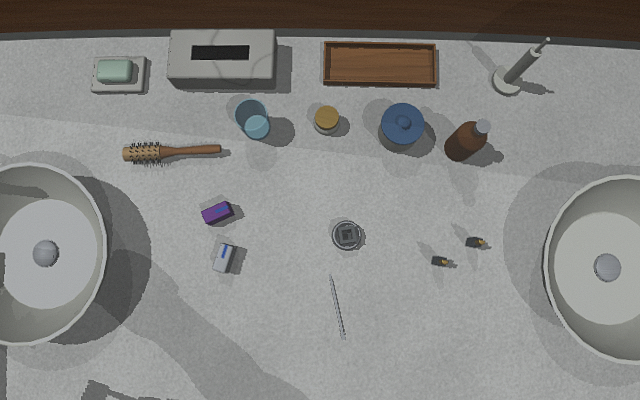

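View pics/scene0.png

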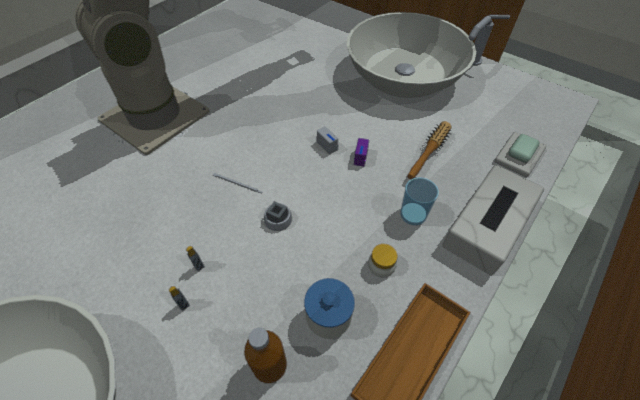

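Top view: spindles at (440,261) and (475,242), collar (347,235), knob with blue stripe (225,257), purple look-alike (217,212), pusher (337,307). In the scene view, the spindles are at (194,258) and (178,298), the collar at (277,214) and the knob at (327,139).

Run:
```python
from h import *
t=cv2.imread('pics/top0.png');s=cv2.imread('pics/scene0.png')
def cr(im,x,y,w,h,k): return cv2.resize(im[y:y+h,x:x+w],None,fx=k,fy=k,interpolation=cv2.INTER_CUBIC)
# 6 crops 44x50 x6 -> 264x300
cs=[cr(t,428,236,44,50,6),cr(t,325,210,44,50,6),cr(t,202,232,44,50,6),cr(s,174,234,44,50,6),cr(s,255,189,44,50,6),cr(s,306,114,44,50,6)]
for c in cs:
    for i in range(0,44,10): cv2.line(c,(i*6,0),(i*6,4),(0,0,255),1)
    for i in range(0,50,10): cv2.line(c,(0,i*6),(4,i*6),(0,0,255),1)
cv2.imwrite('pics/c1.png',np.vstack([np.hstack(cs[:3]),np.hstack(cs[3:])]))
```

```text
(no output)
```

View pics/c1.png

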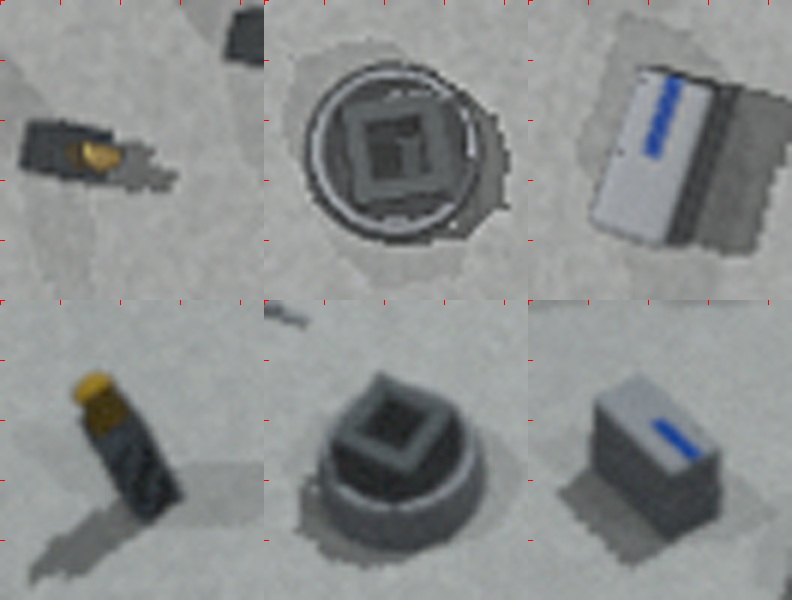

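Spindle brass top at ≈(444.7,261.8) top / (189.7,247.7) scene. Socket mouth at ≈(347.2,234.5) / (277.3,209.3). Knob top at ≈(222.8,257.8) / (327.2,134.8), with its stripe end at ≈(226.2,245) / (334.7,140.2).

Run:
```python
from h import *
import pickle
D=pickle.load(open('cal0.pkl','rb'));T,S=D['top'],D['scene']
P={}
for n,a,b in [('spindle_top',(444.7,261.8),(189.7,247.7)),('mouth',(347.2,234.5),(277.3,209.3)),('knobtop',(222.8,257.8),(327.2,134.8)),('stripe',(226.2,245),(334.7,140.2))]:
    x,e=tri([(T,a),(S,b)]);print(n,x.round(4),np.round(e,4)); 
for px in [(440,261),(475,242)]: print(onz(T,px,.05).round(3))
W=D['wrist']
s=telemetry.read_state();Rt=R.from_quat(s['eef_rot'])
print('cam in tool',Rt.inv().apply(W[2]-s['ee_pos']).round(4),'viewdir',(Rt.inv().as_matrix()@W[3]@[0,0,-1]).round(3)); print(Rt.as_matrix().round(3))
```

```text
spindle_top [ 0.4787 -0.2473  0.08  ] [0.0015 0.0015]
mouth [ 0.5323 -0.0507  0.0405] [0.002 0.002]
knobtop [0.4753 0.2122 0.0403] [0.0012 0.0012]
stripe [0.5033 0.2066 0.0414] [0.002 0.002]
[ 0.479 -0.247  0.05 ]
[ 0.521 -0.322  0.05 ]
cam in tool [ 0.0765  0.0007 -0.1411] viewdir [-0.282  0.     0.959]
[[-0.966  0.26  -0.   ]
 [ 0.26   0.966 -0.001]
 [-0.    -0.001 -1.   ]]
```

Emit:
drive_tool(
  series=[0,0,0,-2,-1.5,0,1,0,0,0,-4,-3,0,1,0,0,0,-6,-4.5,0,1,0,0,0,-8,-6,0,1,0,0,0,-10,-7.5,0,1,0,0,0,-10,-7.5,0,1,0,0,0,-10,-7.5,0,1,0,0,0,-10,-7.5,0,1,0,0,0,-10,-7.5,0,1,0,0,0,-10,-7.5,0,1],
)

```text
time: 0.98
ee_pos: [0.4201, 0.2736, 0.2446]
eef_rot: [0.131, 0.991, 0.0, 0.0]
ft_force: [0.7, 1.1, -0.6]
width: 0.087
grip_force: 0.0
```

Emit:
drive_tool(
  series=[0,0,0,-1,-0.8,0,1,0,0,0,-1.6,-1.2,0,1,0,0,0,-1.6,-1.2,0,1,0,0,0,-1.6,-1.2,0,1],
)

```text
time: 1.32
ee_pos: [0.4697, 0.2104, 0.2444]
eef_rot: [0.133, 0.991, -0.0, 0.0]
ft_force: [-0.8, 1.1, -0.4]
width: 0.0871
grip_force: 0.0
```

Run:
```python
from h import *
import pickle
s=st(); C,im=snap('wrist'); cv2.imwrite('pics/wk.png',im); pickle.dump(C,open('wk.pkl','wb'))
q=R.from_quat(s['eef_rot'])
d=np.array([.50,-.06,.245])-s['ee_pos'];print('to mouth',(q.inv().apply(d)/.04).round(2))
d=np.array([.478,-.247,.245])-s['ee_pos'];print('to spindle',(q.inv().apply(d)/.04).round(2))
```

```text
{'time': 1.3167, 'ee_pos': [0.4697, 0.2104, 0.2444], 'eef_rot': [0.1334, 0.9911, -0.0002, 0.0], 'ft_force': [-0.7957, 1.0774, -0.3552], 'width': 0.0871, 'grip_force': 0.0, 'joint_positions': [-0.7897, 0.0818, 0.2972, 1.7646, -0.0245, 1.2991, 0.8164]}
to mouth [-2.52 -6.32 -0.01]
to spindle [-3.220e+00 -1.097e+01 -1.000e-02]
```

View pics/wk.png

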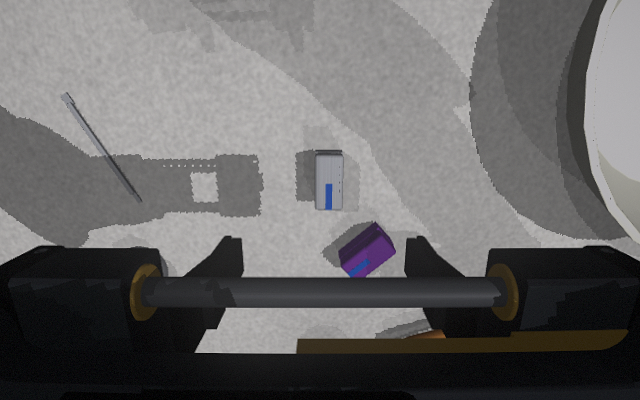

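The wrist view shows the knob at (329,180), nearly square to the tool with its stripe end pointing down at (329,208). The purple look-alike is at (367,250).

Emit:
drive_tool(
  series=[0,0,0,-0.4,-0.9,0,1,0,0,0,-0.8,-1.8,0,1,0,0,0,-1.2,-2.7,0,1,0,0,0,-1.6,-3.6,0,1,0,0,0,-2,-4.5,0,1,0,0,0,-2.2,-5.4,0,1,0,0,0,-2.5,-6.3,0,1,0,0,0,-2.5,-6.3,0,1,0,0,0,-2.5,-6.3,0,1],
)

```text
time: 2.12
ee_pos: [0.4996, -0.0572, 0.2445]
eef_rot: [0.132, 0.991, 0.0, -0.0]
ft_force: [-0.1, 0.2, 0.3]
width: 0.0868
grip_force: 0.0
```

Run:
```python
from h import *
import pickle
s=st(); C,im=snap('wrist'); cv2.imwrite('pics/wm.png',im); pickle.dump(C,open('wm.pkl','wb'))
q=R.from_quat(s['eef_rot'])
d=np.array([.478,-.247,.245])-s['ee_pos'];print('to spindle',(q.inv().apply(d)/.04).round(2))
print('px of mouth,spindle',proj(C,[[.5323,-.0507,.042],[.4787,-.2473,.08]]))
```

```text
{'time': 2.1167, 'ee_pos': [0.4996, -0.0572, 0.2445], 'eef_rot': [0.1319, 0.9913, 0.0002, -0.0], 'ft_force': [-0.0828, 0.201, 0.2605], 'width': 0.0868, 'grip_force': 0.0, 'joint_positions': [-0.5011, 0.0485, 0.5472, 1.8032, -0.0266, 1.2971, 1.359]}
to spindle [-0.72 -4.72 -0.01]
px of mouth,spindle [[336.61423565 205.71712542]
 [130.77118058 216.59849911]]
```

Emit:
drive_tool(
  series=[0,0,0,-0.2,-0.9,0,1,0,0,0,-0.4,-1.9,0,1,0,0,0,-0.5,-2.9,0,1,0,0,0,-0.6,-3.8,0,1,0,0,0,-0.7,-4.7,0,1,0,0,0,-0.7,-4.7,0,1,0,0,0,-0.7,-4.7,0,1],
)

```text
time: 2.75
ee_pos: [0.4782, -0.2453, 0.2442]
eef_rot: [0.131, 0.991, 0.0, -0.0]
ft_force: [1.1, 1.2, -0.3]
width: 0.0871
grip_force: 0.0
```

Run:
```python
from h import *
import pickle
s=st(); C,im=snap('wrist'); cv2.imwrite('pics/ws.png',im); pickle.dump(C,open('ws.pkl','wb'))
def cr(f,c,k,w,h):
    c=np.round(c).astype(int);im=cv2.imread(f);x,y=c[0]-w//2,c[1]-h//2;print(f,x,y)
    o=cv2.resize(im[y:y+h,x:x+w],None,fx=k,fy=k,interpolation=cv2.INTER_CUBIC)
    for i in range(0,w,10): cv2.line(o,(i*k,0),(i*k,5),(0,0,255),1)
    for i in range(0,h,10): cv2.line(o,(0,i*k),(5,i*k),(0,0,255),1)
    return o
p=proj(C,[[.4787,-.2473,.05]])[0];print(p)
cv2.imwrite('pics/c2.png',np.hstack([cr('pics/ws.png',p,6,44,90),cr('pics/wm.png',(336,205),6,44,90),cr('pics/wk.png',(329,180),6,44,90)]))
```

```text
{'time': 2.75, 'ee_pos': [0.4782, -0.2453, 0.2442], 'eef_rot': [0.1313, 0.9913, 0.0001, -0.0003], 'ft_force': [1.0851, 1.1622, -0.258], 'width': 0.0871, 'grip_force': 0.0, 'joint_positions': [-0.2599, 0.151, 0.7232, 1.7269, -0.1034, 1.303, 1.7926]}
[321.19681387 181.54760105]
pics/ws.png 299 137
pics/wm.png 314 160
pics/wk.png 307 135
```

View pics/c2.png

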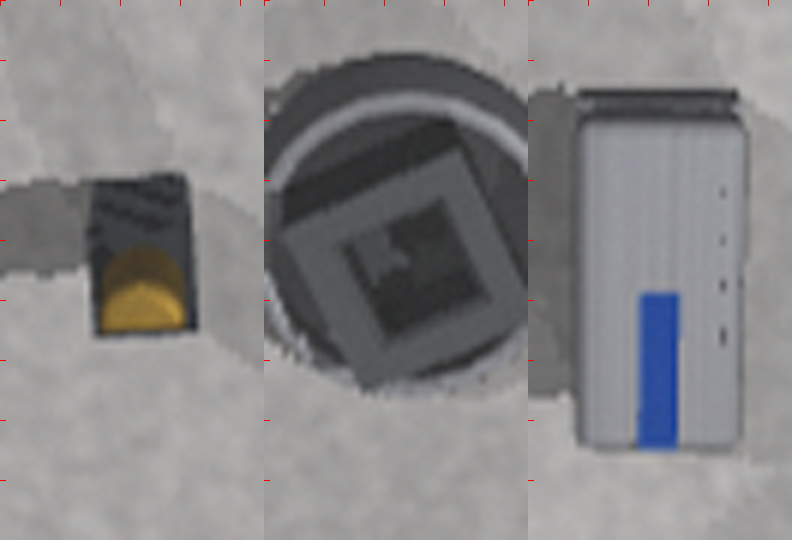

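Left: the spindle shank's shoulder corners are at crop (97,333) and (197,330), with the D-flat facing image-down. Middle: mouth corners at (340,243), (445,198), (493,293), (388,340). Right: knob top corners at (580,121), (746,121), (741,450), (578,446), with the stripe ending at (657,450).

```bash
cat > m.py <<'E'
from h import *
import pickle
L=lambda n:pickle.load(open(n+'.pkl','rb'))
def pts(n,x0,y0,P,z,ox): return np.array([onz(L(n),(x0+(x-ox+.0)/6,y0+y/6),z) for x,y in P])[:,:2]
ang=lambda v:np.degrees(np.arctan2(v[1],v[0]))
E
python3 - <<'E'
from m import *
a=pts('ws',299,137,[(97,333),(197,330)],.056,0); e=a[1]-a[0]; print('spin edge len',np.linalg.norm(e),'dir',ang(e))
n=np.array([-e[1],e[0]])/np.linalg.norm(e)
b=pts('ws',299,137,[(145,329)],.08,0)[0];print('flat mid',b, 'edge mid',a.mean(0),'normal',ang(n))
for sg in (1,-1): print('axis cand',a.mean(0)+sg*n*.009, b+sg*n*.002)
m=pts('wm',314,160,[(340,243),(445,198),(493,293),(388,340)],.042,264);print('mouth',m.mean(0),[ (np.linalg.norm(m[i]-m[i-1]).round(4),(ang(m[i]-m[i-1])%90).round(1)) for i in range(4)])
m=pts('wm',314,160,[(280,230),(460,150),(530,300),(365,390)],.042,264);print('block',m.mean(0),[ (np.linalg.norm(m[i]-m[i-1]).round(4),(ang(m[i]-m[i-1])%90).round(1)) for i in range(4)])
k=pts('wk',307,135,[(580,121),(746,121),(741,450),(578,446)],.044,528);print('knob',k.mean(0),[ (np.linalg.norm(k[i]-k[i-1]).round(4),(ang(k[i]-k[i-1])).round(1)) for i in range(4)])
s=pts('wk',307,135,[(658,294),(657,450)],.044,528);print('stripe',s,ang(s[1]-s[0]))
# triangulate wrist + top
T=pickle.load(open('cal0.pkl','rb'))
print(tri([(T['top'],(347.2,234.5)),(T['scene'],(277.3,209.3)),(L('wm'),(314+(416.5-264)/6,160+268.5/6))]))
print(tri([(T['top'],(222.8,257.8)),(T['scene'],(327.2,134.8)),(L('wk'),(307+(661-528)/6,135+285/6))]))
q=R.from_quat(telemetry.read_state()['eef_rot']).as_matrix();print('tool x,y ang',ang(q[:2,0]),ang(q[:2,1]))
print('cam x ang',ang(L('ws')[3][:2,0]))
E
```

```text
spin edge len 0.017106859691030617 dir 76.75029417983588
flat mid [ 0.482231   -0.24609489] edge mid [ 0.48884622 -0.24755619] normal 166.7502941798359
axis cand [ 0.4800858  -0.24549343] [ 0.48028424 -0.2456365 ]
axis cand [ 0.49760665 -0.24961895] [ 0.48417776 -0.24655328]
mouth [ 0.53210712 -0.0475169 ] [(np.float64(0.0204), np.float64(10.4)), (np.float64(0.0205), np.float64(9.0)), (np.float64(0.02), np.float64(11.7)), (np.float64(0.021), np.float64(10.3))]
block [ 0.53169186 -0.04886764] [(np.float64(0.0342), np.float64(11.7)), (np.float64(0.0352), np.float64(9.6)), (np.float64(0.0309), np.float64(10.2)), (np.float64(0.0345), np.float64(15.1))]
knob [0.47550536 0.21553523] [(np.float64(0.0586), np.float64(164.0)), (np.float64(0.0285), np.float64(74.7)), (np.float64(0.0594), np.float64(-15.2)), (np.float64(0.0294), np.float64(-106.7))]
stripe [[0.47634902 0.21472012]
 [0.50416639 0.20706756]] -15.381584364645681
(array([ 0.53230178, -0.04950334,  0.03982336]), [np.float64(0.002940522705635761), np.float64(0.0011285525503156653), np.float64(0.0019770533288815265)])
(array([0.47529798, 0.21381478, 0.03875841]), [np.float64(0.0021958637252441305), np.float64(0.0005341071093832687), np.float64(0.001794501633947885)])
tool x,y ang 165.06172085903594 75.06169429377616
cam x ang 74.97308232775869
```

Emit:
drive_tool(
  series=[0,0,-0.3,-0.05,0,0.9,1,0,0,-0.3,-0.05,0,1.8,1,0,0,-0.3,-0.05,0,2.7,1,0,0,-0.3,-0.05,0,3.5,1,0,0,-0.3,-0.05,0,4.2,1,0,0,-0.3,-0.05,0,4.6,1,0,0,-0.3,-0.05,0,4.8,1,0,0,-0.3,-0.05,0,4.8,1,0,0,-0.3,-0.05,0,4.8,1],
)

```text
time: 3.55
ee_pos: [0.4808, -0.2448, 0.053]
eef_rot: [0.117, 0.993, 0.0, 0.0]
ft_force: [0.3, -0.6, 0.3]
width: 0.0873
grip_force: 0.0
```

Run:
```python
from h import *
s=st(); C,im=snap('wrist'); cv2.imwrite('pics/ws2.png',im)
q=R.from_quat(s['eef_rot'])
for y in (0,-.002,.002): print(proj(C,s['ee_pos']+q.apply([[0,y,-.018]])))
```

```text
{'time': 3.55, 'ee_pos': [0.4808, -0.2448, 0.053], 'eef_rot': [0.117, 0.9931, 0.0003, 0.0001], 'ft_force': [0.283, -0.5644, 0.2641], 'width': 0.0873, 'grip_force': 0.0, 'joint_positions': [-0.1646, 0.3968, 0.6518, 1.9159, -0.2985, 0.9258, 1.9677]}
[[321.97920545 292.47100786]]
[[317.23829808 292.46528515]]
[[326.72014692 292.47554475]]
```

View pics/ws2.png

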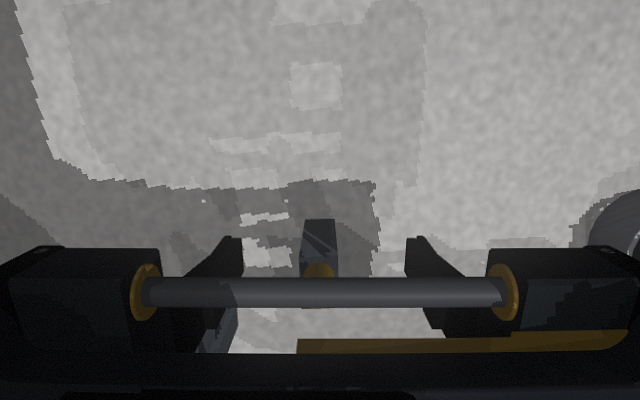

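The spindle stands between the fingers with its brass at (319,270), which is centred to about 1 mm. I'll grip it and lift.

Emit:
drive_tool(
  series=[0,0,0,0,0,0,-1,0,0,0,0,0,0,-1,0,0,0,0,0,0,-1,0,0,0,0,0,0,-1,0,0,0,0,0,0,-1,0,0,0,0,0,0,-1,0,0,0,0,0,0,-1,0,0,0,0,0,0,-1,0,0,0,0,0,0,-1,0,0,0,0,0,0,-1],
  grip_force=25,
)

```text
time: 4.43
ee_pos: [0.4799, -0.2461, 0.0525]
eef_rot: [0.118, 0.993, 0.0, -0.0]
ft_force: [-0.1, -0.7, 0.1]
width: 0.0279
grip_force: 0.0
```

Emit:
drive_tool(
  series=[0,0,0,0,0,0,-1,0,0,0,0,0,0,-1,0,0,0,0,0,0,-1,0,0,0,0,0,0,-1,0,0,0,0,0,-0.1,-1,0,0,0,0,0,-0.5,-1,0,0,0,0,0,-1,-1,0,0,0,0,0,-1.5,-1,0,0,0,0,0,-1.5,-1,0,0,0,0,0,-1.5,-1],
)

```text
time: 5.27
ee_pos: [0.4804, -0.2462, 0.1133]
eef_rot: [0.118, 0.993, 0.0, 0.001]
ft_force: [0.2, 0.6, -0.9]
width: 0.0179
grip_force: 25.0
```

Run:
```python
from h import *
s=st(); q=R.from_quat(s['eef_rot']);m=q.as_matrix()
print('tool y ang',np.degrees(np.arctan2(m[1,1],m[0,1])))
d=np.array([.5322,-.0475,.130])-s['ee_pos'];print('to mouth',(q.inv().apply(d)/.04).round(2))
```

```text
{'time': 5.2667, 'ee_pos': [0.4804, -0.2462, 0.1133], 'eef_rot': [0.118, 0.993, 0.0001, 0.001], 'ft_force': [0.1775, 0.5526, -0.9138], 'width': 0.0179, 'grip_force': 24.9652, 'joint_positions': [-0.2061, 0.3049, 0.6937, 1.8737, -0.2255, 1.0398, 1.914]}
tool y ang 76.44655050058455
to mouth [-0.09  5.13 -0.41]
```

Emit:
drive_tool(
  series=[0,0,-0.8,0,0.8,-0.4,-1,0,0,-1.6,0,1.6,-0.4,-1,0,0,-2.4,0,2.4,-0.4,-1,0,0,-3.2,0,3.2,-0.4,-1,0,0,-4,-0.1,4,-0.4,-1,0,0,-4.8,-0.1,4.8,-0.4,-1,0,0,-4.8,-0.1,5.1,-0.4,-1,0,0,-4.8,-0.1,5.1,-0.4,-1,0,0,-4.8,-0.1,5.1,-0.4,-1],
)

```text
time: 6.02
ee_pos: [0.531, -0.0487, 0.1276]
eef_rot: [-0.091, 0.996, -0.0, -0.001]
ft_force: [0.2, -0.7, -0.9]
width: 0.0178
grip_force: 25.0
```

Run:
```python
from h import *
import pickle
s=st();m=R.from_quat(s['eef_rot']).as_matrix()
print('tool y ang',np.degrees(np.arctan2(m[1,1],m[0,1])))
o=[]
for n in ['scene','top','wrist']:
    C,im=snap(n);cv2.imwrite(f'pics/{n}1.png',im)
    c=proj(C,[[.5322,-.0485,.06]])[0].astype(int);x,y=c[0]-27,c[1]-35
    if n=='wrist': x,y=c[0]-65,c[1]-84; w,h,k=130,168,2.5
    else: w,h,k=54,70,5
    x,y=max(x,0),max(min(y,400-h),0)
    p=cv2.resize(im[y:y+h,x:x+w],None,fx=k,fy=k,interpolation=cv2.INTER_CUBIC)[:350,:270];p=cv2.copyMakeBorder(p,0,350-p.shape[0],0,270-p.shape[1],0);o.append(p);print(n,x,y,k)
    F=[.5322,-.0485]
    f=s['ee_pos']-[0,0,.0525]
    print(' mouth pred',(proj(C,[[.5322,-.0485,.042]])[0]-[x,y])*k,'foot pred',(proj(C,f)[0]-[x,y])*k,'top',(proj(C,f+[0,0,.08])[0]-[x,y])*k)
cv2.imwrite('pics/c3.png',np.hstack(o)[:, :800])
```

```text
{'time': 6.0167, 'ee_pos': [0.531, -0.0487, 0.1276], 'eef_rot': [-0.0911, 0.9958, -0.0001, -0.0009], 'ft_force': [0.1874, -0.7087, -0.8986], 'width': 0.0178, 'grip_force': 24.965, 'joint_positions': [-0.4607, 0.248, 0.5315, 1.8687, -0.1422, 1.064, 1.8803]}
tool y ang 100.45826202742079
scene 249 168 5
 mouth pred [139.89232465 202.13866022] foot pred [130.88714053 157.58666538] top [112.70029619  40.15562326]
top 318 198 5
 mouth pred [137.65213812 179.32233083] foot pred [141.92420725 177.45654693] top [152.68939973 164.28637985]
wrist 260 140 2.5
 mouth pred [164.04624836 189.65299116] foot pred [164.94566848 227.6857148 ] top [168.11487314 413.1796974 ]
```

View pics/c3.png

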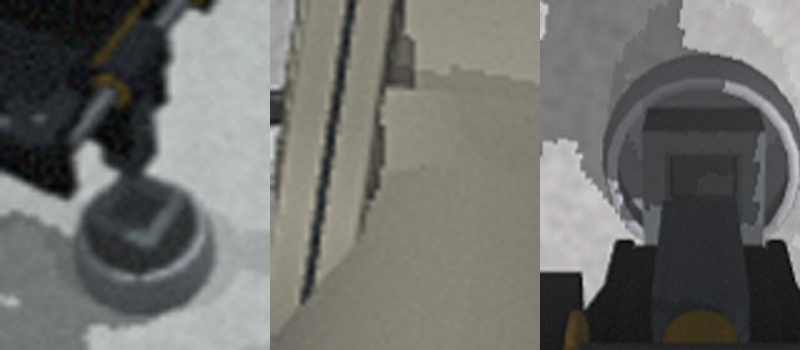

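Wrist crop: the spindle (centre column ≈702) lines up with the mouth (≈703). The far edge of the block top is at row ≈131 and the mouth's far edge is at row ≈157.

Run:
```python
from h import *
C=cal('wrist');a=np.radians(10.4)
u=np.array([np.cos(a),np.sin(a),0])
s=telemetry.read_state()
for nm,c in (('est',np.array([.5322,-.0485,.042])),):
  for d in (-.0175,-.0111,-.0096,.0096,.0111,.0175): print(nm,d,((proj(C,c+u*d)[0]-[260,140])*2.5).round(1))
f=s['ee_pos']-[0,0,.0525]
for d in (-.009,-.008,.008,.009): print('foot',d,((proj(C,f+u*d)[0]-[260,140])*2.5).round(1), ((proj(C,f+u*d+[0,0,.002])[0]-[260,140])*2.5).round(1))
```

```text
est -0.0175 [164.4 130.6]
est -0.0111 [164.4 152.3]
est -0.0096 [164.4 157.3]
est 0.0096 [164.4 220.2]
est 0.0111 [164.4 225. ]
est 0.0175 [164.4 245.3]
foot -0.009 [158.3 192.9] [158.3 195.5]
foot -0.008 [158.3 196.7] [158.3 199.4]
foot 0.008 [158.4 256.5] [158.4 259.7]
foot 0.009 [158.4 260.2] [158.4 263.4]
```

Emit:
drive_tool(
  series=[0,0,0,-0.03,0,0.4,-1,0,0,0,-0.03,0,0.7,-1,0,0,0,-0.03,0,0.75,-1,0,0,0,-0.03,0,0.8,-1,0,0,0,-0.03,0,0.87,-1,0,0,0,-0.03,0,0.94,-1,0,0,0,-0.03,0,1.0,-1,0,0,0,-0.03,0,1.05,-1,0,0,0,-0.03,0,1.05,-1],
)

```text
time: 6.92
ee_pos: [0.5326, -0.0489, 0.0871]
eef_rot: [-0.091, 0.996, 0.0, -0.0]
ft_force: [-5.4, -1.9, 1.9]
width: 0.018
grip_force: 25.0
```

Emit:
drive_tool(
  series=[0,0,0,0.02,0,0,-1,0,0,0,0.02,0,0.08,-1,0,0,0,0.02,0,0.16,-1,0,0,0,0.02,0,0.24,-1,0,0,0,0.02,0,0.32,-1,0,0,0,0.02,0,0.38,-1,0,0,0,0.02,0,0.42,-1,0,0,0,0.02,0,0.42,-1],
)

```text
time: 7.58
ee_pos: [0.532, -0.0486, 0.0697]
eef_rot: [-0.091, 0.996, 0.0, -0.0]
ft_force: [-4.6, -0.6, 7.0]
width: 0.0178
grip_force: 25.0
```

Emit:
drive_tool(
  series=[0,0,0,0.01,0,0.03,-1,0,0,0,0.01,0,0.06,-1,0,0,0,0.01,0,0.09,-1,0,0,0,0.01,0,0.09,-1,0,0,0,0.01,0,0.09,-1],
)

```text
time: 8.0
ee_pos: [0.5319, -0.0486, 0.0667]
eef_rot: [-0.091, 0.996, 0.0, 0.0]
ft_force: [-5.2, -0.1, 7.9]
width: 0.0181
grip_force: 25.0
```

Emit:
drive_tool(
  series=[0,0,0,0.02,0,-0.04,-1,0,0,0,0.02,0,-0.06,-1,0,0,0,0.02,0,-0.06,1,0,0,0,0.02,0,-0.06,1,0,0,0,0.02,0,-0.06,1,0,0,0,0.02,0,-0.06,1,0,0,0,0.02,0,-0.06,1,0,0,0,0.02,0,-0.06,1,0,0,0,0.02,0,-0.4,1,0,0,0,0.02,0,-1.0,1],
)

```text
time: 8.83
ee_pos: [0.5291, -0.0488, 0.1044]
eef_rot: [-0.091, 0.996, -0.0, -0.002]
ft_force: [-0.6, -0.2, 0.4]
width: 0.0631
grip_force: 0.0
```

Emit:
drive_tool(
  series=[0,0,0,0,0,-0.9,1,0,0,0,0,0,-1.8,1,0,0,0,0,0,-2.7,1,0,0,0,0,0,-3.5,1,0,0,0,0,0,-3.5,1,0,0,0,0,0,-3.5,1],
)

```text
time: 9.33
ee_pos: [0.5317, -0.0489, 0.2477]
eef_rot: [-0.091, 0.996, 0.0, 0.002]
ft_force: [0.5, 0.6, -0.4]
width: 0.0863
grip_force: 0.0
```

Run:
```python
from h import *
import pickle
s=st();q=R.from_quat(s['eef_rot'])
o=[]
for n in ['scene','wrist']:
    C,im=snap(n);cv2.imwrite(f'pics/{n}2.png',im);pickle.dump(C,open(n+'2.pkl','wb'))
    c=proj(C,[[.5322,-.0485,.06]])[0].astype(int);w,h,k=65,80,6
    x,y=c-[w//2,h//2];o.append(cv2.resize(im[y:y+h,x:x+w],None,fx=k,fy=k,interpolation=cv2.INTER_CUBIC));print(n,x,y)
    a=np.radians(10.4);u=np.array([np.cos(a),np.sin(a),0]);v=np.array([-u[1],u[0],0])
    X=[[.5322,-.0485,z] for z in (.042,.098)]+[np.array([.5322,-.0485,.074])+.009*(i*u+j*v) for i in (-1,1) for j in (-1,1)]
    print(((proj(C,X)-[x,y])*k).round(0).tolist())
cv2.imwrite('pics/c4.png',np.hstack(o))
m=q.as_matrix();print('tool y ang',np.degrees(np.arctan2(m[1,1],m[0,1])))
d=np.array([.4755,.2148,s['ee_pos'][2]])-s['ee_pos'];print('to knob',(q.inv().apply(d)/.04).round(2))
```

```text
{'time': 9.3333, 'ee_pos': [0.5317, -0.0489, 0.2477], 'eef_rot': [-0.091, 0.9958, 0.0003, 0.0018], 'ft_force': [0.4689, 0.5502, -0.4434], 'width': 0.0863, 'grip_force': 0.0, 'joint_positions': [-0.4953, 0.1253, 0.5506, 1.7271, -0.0689, 1.3047, 1.8229]}
scene 244 163
[[198.0, 273.0], [184.0, 182.0], [156.0, 230.0], [182.0, 196.0], [198.0, 249.0], [224.0, 214.0]]
wrist 291 143
[[194.0, 218.0], [194.0, 300.0], [138.0, 207.0], [250.0, 207.0], [139.0, 315.0], [249.0, 315.0]]
tool y ang 100.44717340897148
to knob [0.19 6.74 0.  ]
```

View pics/c4.png

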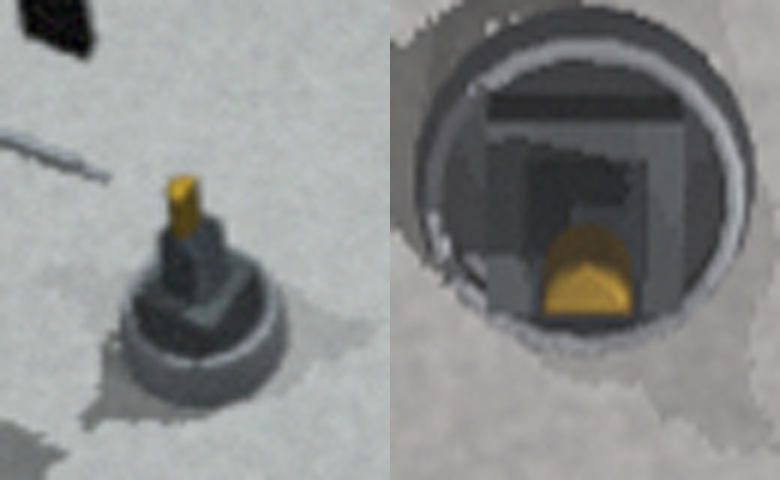

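The spindle stands home: its top appears at scene crop (184,185) against (184,182) predicted, and its flat is square to the tool. On to the knob.

Emit:
drive_tool(
  series=[0,0,0.7,0,0.9,0,1,0,0,1.4,0,1.8,0,1,0,0,2.1,0.1,2.7,0,1,0,0,2.8,0.1,3.6,0,1,0,0,3.5,0.1,4.5,0,1,0,0,4.2,0.2,5.4,0,1,0,0,5,0.2,6.2,0,1,0,0,5.2,0.2,6.7,0,1,0,0,5.2,0.2,6.75,0,1,0,0,5.2,0.2,6.75,0,1],
)

```text
time: 10.27
ee_pos: [0.473, 0.2161, 0.2445]
eef_rot: [0.134, 0.991, -0.001, -0.001]
ft_force: [0.2, -1.0, -0.3]
width: 0.0869
grip_force: 0.0
```

Run:
```python
from h import *
s=st();q=R.from_quat(s['eef_rot']);m=q.as_matrix()
print('tool y ang',np.degrees(np.arctan2(m[1,1],m[0,1])))
d=np.array([.4755,.2148,.027])-s['ee_pos'];print('to knob',(q.inv().apply(d)/.04).round(2))
```

```text
{'time': 10.2667, 'ee_pos': [0.473, 0.2161, 0.2445], 'eef_rot': [0.1338, 0.991, -0.001, -0.001], 'ft_force': [0.2344, -0.9573, -0.3036], 'width': 0.0869, 'grip_force': 0.0, 'joint_positions': [-0.8273, 0.0957, 0.3335, 1.7513, -0.032, 1.3027, 0.8156]}
tool y ang 74.61724616756862
to knob [-0.08 -0.    5.44]
```

Emit:
drive_tool(
  series=[0,0,0,-0.05,0,0.9,1,0,0,0,-0.05,0,1.8,1,0,0,0,-0.05,0,2.7,1,0,0,0,-0.05,0,3.6,1,0,0,0,-0.05,0,4.4,1,0,0,0,-0.05,0,5.0,1,0,0,0,-0.05,0,5.3,1,0,0,0,-0.05,0,5.42,1,0,0,0,-0.05,0,5.42,1,0,0,0,-0.05,0,5.42,1],
)

```text
time: 11.1
ee_pos: [0.4768, 0.2145, 0.0304]
eef_rot: [0.136, 0.991, 0.0, 0.001]
ft_force: [0.0, 0.2, 0.1]
width: 0.0869
grip_force: 0.0
```

Emit:
drive_tool(
  series=[0,0,0,0,0,0,-1,0,0,0,0,0,0,-1,0,0,0,0,0,0,-1,0,0,0,0,0,0,-1,0,0,0,0,0,0,-1,0,0,0,0,0,0,-1,0,0,0,0,0,0,-1,0,0,0,0,0,0,-1,0,0,0,0,0,0,-1,0,0,0,0,0,0,-1],
  grip_force=40,
)

```text
time: 11.93
ee_pos: [0.4759, 0.2147, 0.0293]
eef_rot: [0.135, 0.991, -0.0, -0.0]
ft_force: [0.5, 1.4, 0.6]
width: 0.0296
grip_force: 40.0
```

Emit:
drive_tool(
  series=[0,0,0,0,0,0,-1,0,0,0,0,0,0,-1,0,0,0,0,0,0,-1],
)

```text
time: 12.18
ee_pos: [0.4759, 0.2147, 0.0293]
eef_rot: [0.135, 0.991, 0.0, -0.0]
ft_force: [-0.1, -0.2, -1.4]
width: 0.0294
grip_force: 40.0
```

Emit:
drive_tool(
  series=[0,0,0,0,0,-0.4,-1,0,0,0,0,0,-1.2,-1,0,0,0,0,0,-2,-1,0,0,0,0,0,-2.8,-1,0,0,0,0,0,-3.2,-1,0,0,0,0,0,-3.2,-1,0,0,0,0,0,-3.2,-1],
)

```text
time: 12.77
ee_pos: [0.4761, 0.2149, 0.1577]
eef_rot: [0.135, 0.991, 0.001, 0.0]
ft_force: [0.2, 0.3, -2.7]
width: 0.0297
grip_force: 40.0
```

Run:
```python
from h import *
s=st();q=R.from_quat(s['eef_rot']);m=q.as_matrix();C,im=snap('wrist');cv2.imwrite('pics/wk2.png',im)
print('tool y ang',np.degrees(np.arctan2(m[1,1],m[0,1])))
for z in (.0293-.044,.0293): print(proj(C,s['ee_pos']+q.apply([[x,y,z] for x in (-.03,0,.03) for y in (-.015,.015)])).round(1).tolist())
cv2.imwrite('pics/c5.png',cv2.resize(im[200:350,220:420],None,fx=4,fy=4,interpolation=cv2.INTER_CUBIC))
d=np.array([.5322,-.0483,s['ee_pos'][2]])-s['ee_pos'];print('to spindle',(q.inv().apply(d)/.04).round(2))
```

```text
{'time': 12.7667, 'ee_pos': [0.4761, 0.2149, 0.1577], 'eef_rot': [0.1353, 0.9908, 0.0006, 0.0004], 'ft_force': [0.1928, 0.3467, -2.7255], 'width': 0.0297, 'grip_force': 39.9998, 'joint_positions': [-0.8174, 0.1733, 0.3384, 1.8595, -0.0643, 1.1178, 0.8437]}
tool y ang 74.44525448505959
[[289.2, 345.8], [354.6, 345.8], [287.1, 288.2], [356.6, 288.3], [284.8, 222.9], [358.8, 223.0]]
[[296.6, 293.4], [347.9, 293.5], [295.4, 246.2], [349.1, 246.3], [294.1, 194.3], [350.4, 194.4]]
to spindle [-3.12 -5.96 -0.01]
```

View pics/c5.png

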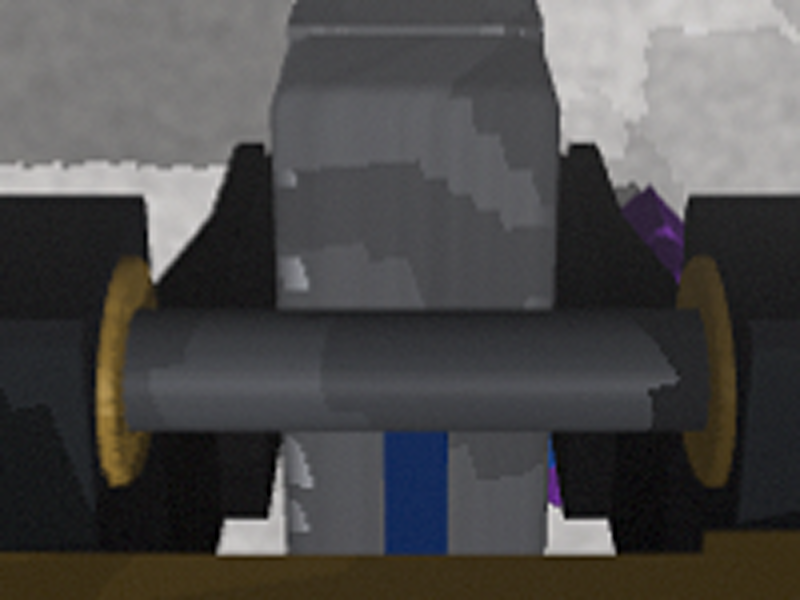

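The held knob's far top edge is at row ≈222.5 against 223 predicted, so it sits centred in the gripper. I'll carry it over the spindle.

Emit:
drive_tool(
  series=[0,0,-0.7,-0.4,-0.8,0,-1,0,0,-1.4,-0.8,-1.6,0,-1,0,0,-2.1,-1.2,-2.4,0,-1,0,0,-2.8,-1.6,-3.2,0,-1,0,0,-3.5,-2,-4,0,-1,0,0,-4.2,-2.5,-4.8,0,-1,0,0,-5,-3,-5.6,0,-1,0,0,-5.2,-3.1,-5.95,0,-1,0,0,-5.2,-3.1,-5.95,0,-1,0,0,-5.2,-3.1,-5.95,0,-1],
)

```text
time: 13.65
ee_pos: [0.5305, -0.0487, 0.1556]
eef_rot: [-0.09, 0.996, -0.0, -0.001]
ft_force: [-0.7, 1.5, -1.3]
width: 0.0294
grip_force: 40.0
```

Emit:
drive_tool(
  series=[0,0,0,0,0,0,-1,0,0,0,0,0,0,-1],
)

```text
time: 13.82
ee_pos: [0.5311, -0.0463, 0.1565]
eef_rot: [-0.092, 0.996, 0.0, -0.001]
ft_force: [1.2, 0.3, 0.1]
width: 0.0298
grip_force: 40.0
```

Run:
```python
from h import *
s=st();q=R.from_quat(s['eef_rot']);m=q.as_matrix()
print('tool y ang',np.degrees(np.arctan2(m[1,1],m[0,1])))
d=np.array([.5322,-.0483,.105+.0293])-s['ee_pos'];print('to spindle',(q.inv().apply(d)/.04).round(3))
C,im=snap('wrist');cv2.imwrite('pics/wf.png',im)
C,im=snap('scene');cv2.imwrite('pics/sf.png',im)
```

```text
{'time': 13.8167, 'ee_pos': [0.5311, -0.0463, 0.1565], 'eef_rot': [-0.0919, 0.9958, 0.0002, -0.0006], 'ft_force': [1.1825, 0.2794, 0.1215], 'width': 0.0298, 'grip_force': 39.9999, 'joint_positions': [-0.4421, 0.2091, 0.5002, 1.8386, -0.111, 1.1226, 1.8522]}
tool y ang 100.54318587008123
to spindle [-0.018 -0.054  0.556]
```

Emit:
drive_tool(
  series=[0,0,0,-0.02,-0.03,0.2,-1,0,0,0,-0.02,-0.03,0.4,-1,0,0,0,-0.02,-0.03,0.4,-1,0,0,0,-0.02,-0.03,0.4,-1,0,0,0,-0.02,-0.03,0.4,-1],
)

```text
time: 14.33
ee_pos: [0.5325, -0.0489, 0.1412]
eef_rot: [-0.091, 0.996, -0.0, -0.0]
ft_force: [-1.2, 0.9, -0.7]
width: 0.0299
grip_force: 40.0
```

Emit:
drive_tool(
  series=[0,0,0,0,0,0,-1],
)

```text
time: 14.42
ee_pos: [0.5327, -0.0489, 0.1415]
eef_rot: [-0.091, 0.996, 0.0, 0.0]
ft_force: [0.3, 0.1, -0.8]
width: 0.0298
grip_force: 40.0
```

Emit:
drive_tool(
  series=[0,0,0,0,0,0,-1],
)

```text
time: 14.5
ee_pos: [0.5327, -0.0489, 0.1415]
eef_rot: [-0.091, 0.996, 0.0, 0.0]
ft_force: [0.3, 0.5, -1.8]
width: 0.0298
grip_force: 40.0
```

Emit:
drive_tool(
  series=[0,0,0,0.02,0.01,0.15,-1,0,0,0,0.02,0.01,0.28,-1,0,0,0,0.02,0.01,0.34,-1,0,0,0,0.02,0.01,0.4,-1,0,0,0,0.02,0.01,0.46,-1,0,0,0,0.02,0.01,0.52,-1,0,0,0,0.02,0.01,0.52,-1],
)

```text
time: 15.08
ee_pos: [0.5315, -0.0486, 0.12]
eef_rot: [-0.091, 0.996, 0.0, -0.0]
ft_force: [-0.6, -0.9, -2.4]
width: 0.0296
grip_force: 40.0
```

Emit:
drive_tool(
  series=[0,0,0,0,0,0.06,-1,0,0,0,0,0,0.12,-1,0,0,0,0,0,0.18,-1,0,0,0,0,0,0.24,-1,0,0,0,0,0,0.3,-1,0,0,0,0,0,0.35,-1,0,0,0,0,0,0.4,-1,0,0,0,0,0,0.4,-1],
  grip_force=55,
)

```text
time: 15.75
ee_pos: [0.5321, -0.0486, 0.1047]
eef_rot: [-0.091, 0.996, 0.0, 0.0]
ft_force: [0.3, -1.0, 5.9]
width: 0.0295
grip_force: 55.0
```

Contact is right at the fully-on height (z force up about 7.5 N). Now I'll press to the stop.

Emit:
drive_tool(
  series=[0,0,0,0,0,0.04,-1,0,0,0,0,0,0.08,-1,0,0,0,0,0,0.12,-1,0,0,0,0,0,0.16,-1,0,0,0,0,0,0.2,-1,0,0,0,0,0,0.22,-1,0,0,0,0,0,0.22,-1],
)

```text
time: 16.33
ee_pos: [0.5328, -0.0487, 0.0971]
eef_rot: [-0.091, 0.996, 0.0, 0.001]
ft_force: [-2.6, 0.2, 11.8]
width: 0.0294
grip_force: 55.0
```

Emit:
drive_tool(
  series=[0,0,0,0.01,0,0.03,-1,0,0,0,0.01,0,0.06,-1,0,0,0,0.01,0,0.06,-1,0,0,0,0.01,0,0.06,-1],
)

```text
time: 16.67
ee_pos: [0.5337, -0.0489, 0.0968]
eef_rot: [-0.091, 0.996, 0.0, 0.003]
ft_force: [-6.6, -0.0, 29.3]
width: 0.0294
grip_force: 55.0
```

Run:
```python
from h import *
s=st();C,im=snap('scene');cv2.imwrite('pics/s9.png',im)
a=cv2.imread('pics/scene0.png')
f=lambda i,x,y,w,h,k:cv2.resize(i[y:y+h,x:x+w],None,fx=k,fy=k,interpolation=cv2.INTER_CUBIC)
cv2.imwrite('pics/c6.png',np.vstack([f(im,220,140,130,100,5)[:, :600],np.hstack([f(a,375,50,60,20,5),f(im,375,50,60,20,5)])]))
u=np.array([np.cos(np.radians(10.4)),np.sin(np.radians(10.4)),0]);v=np.array([-u[1],u[0],0]);c=np.array([.5322,-.0485,.068])
print(((proj(C,[c+.03*u*i+.015*v*j+[0,0,k] for i in (-1,1) for j in (-1,1) for k in (0,.044)]+[c])-[220,140])*5).round(0).tolist())
```

```text
{'time': 16.6667, 'ee_pos': [0.5337, -0.0489, 0.0968], 'eef_rot': [-0.0909, 0.9959, 0.0003, 0.0028], 'ft_force': [-6.5848, -0.0172, 29.3157], 'width': 0.0294, 'grip_force': 55.0063, 'joint_positions': [-0.4179, 0.2872, 0.4882, 1.8925, -0.1608, 0.9944, 1.8934]}
[[204.0, 307.0], [192.0, 246.0], [241.0, 260.0], [230.0, 198.0], [320.0, 359.0], [313.0, 298.0], [355.0, 309.0], [349.0, 248.0], [280.0, 308.0]]
```

View pics/c6.png

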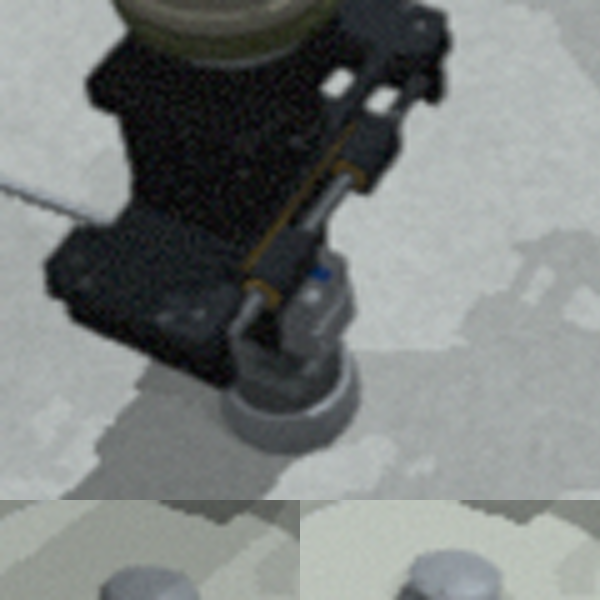

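The knob is on and pressed: its near bottom corner is at about (320,355) against (320,359) predicted. The plug in the left basin has risen, with its top going from crop row ≈567 to ≈550.

```bash
python3 -c "
from bench import r
print(r.close_job())"
```

```text
the job is handed in; nothing more can be done
None
```

I handed the job in at about 17 s: the spindle is home in the socket and the knob is fully on with its D-bore matched. The gripper is still holding the knob down at the stop with about 29 N, and the left basin's plug is lifted.

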